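# Check the brass insert in its dial projection gauge

### The job

Take the brass insert from the bench to the gauge whose window has the shape of its tongue, and gently slide the tongue straight through that window until the insert's shoulder is flush on the gauge's face and the dial indicator's sprung spindle is pushed back. Finish while still holding it there in the gripper: the program ends with the insert gripped and pressed home, not let go. Leave the other insert, the ring gauge and the V-block where they are.

Things in the scene. Friction and masses are not known exactly. Their poses are not given: they have to be found in the camera images.
- insert_brass: The part to check: brass stepped block, 0.45 kg. Head 54 long (x), 22 wide (y), 36 mm high (z); from its front end sticks a tongue 36 long, 12 wide, 26 mm high, its last 6 mm tapered 3 mm per side. Origin: centre of the head's underside; x towards the tongue (starts pointing away from the robot, +-0.6 rad), z up. Shoulder at x = +27 mm, tip at +63 mm, tongue's middle 18 mm above the underside.
- insert_brass_shoulder (a point): Point on the brass insert, in the plane of its shoulder on the tongue's centre line (18 mm above the underside); axes as the insert's.
- insert_brass_tip (a point): Point on the brass insert: centre of the flat end of the tongue, 36 mm ahead of the shoulder.
- gauge_tall: Gauge with BLUE base, fixed. Upright steel face plate 90 wide, 12 thick, top 92 mm above the bench, facing the robot (+-0.25 rad), open bench before it. Through it a tall narrow window, 14 wide, 28 mm high: 2 mm over the brass tongue each way. Behind lies a dial indicator, 72 mm high, to 145 mm back. Origin: on the bench in the plane of the face, below the window's middle; x into the window, z up.
- window_tall (a point): Centre of the window of gauge_tall in the plane of its face, 60 mm above the bench; x runs straight into the window, y level across it (axes as the gauge's).
- spindle_tall (a joint): Dial indicator spindle of gauge_tall, in m: 0 at rest, grows as it is pushed in along the window's axis. Its tip rests 30 mm behind the face plane, so the brass tongue meets it 6 mm before the shoulder reaches the face; it reads 0.006 with the shoulder flush. Spring: 1.0 N at first touch, 2.5 N at 0.006; then the shoulder stops rigidly on the face.
- gauge_flat: The other gauge, same build and size, YELLOW base, fixed: window 24 wide, 16 mm high, its middle 60 mm above the bench, for the other insert; the brass tongue does not fit it. Origin and axes as gauge_tall's. Either gauge may stand on the left or the right.
- insert_alu: Bystander: aluminium-coloured insert, head 54 x 32 x 26 mm (x, y, z), tongue 36 x 22 x 14 mm, loose on the bench; origin under the head's centre, x towards the tongue. Leave it.
- ring_gauge: Bystander: dark steel ring lying flat, 60 mm outside, 25 mm bore, 20 mm high, loose; origin at the centre of its underside. Leave it.
- v_block: Bystander: steel V-block 50 x 44 mm, 38 mm high, loose; origin at the centre of its underside. Leave it.
Not all that is in view belongs to the job. What is meant by the insert_brass is not black or purple, and is the smaller of those in its own colour.

How it is judged:
By the outcome, as a careful person would: the job done as asked, in the order asked, and still so for the second after the job is handed in, while the arm keeps its last pose, push and grip.
It also fails if it takes over 34 s, if anything falls off the work surface, if the arm or the gripper's body presses on something with over 40 N, if the wrist force passes 120 N, or if a joint passes its speed limit or range.

### The arm

A 6-joint arm with a two-finger parallel gripper is mounted at the origin on the work surface. World frame = base frame: x ahead of the robot, y to its left, z up, the work surface at z = 0. Lengths are in mm, angles in rad, forces in N, time in s.
With the tool pointing down it reaches from about 350 to 975 mm from the base axis. Payload 7.1 kg.
Tool frame: the origin (TCP) lies between the finger pads; the fingertips stand 8 mm ahead of it and the grasp point (between the pads) lies 11 mm behind it; x points along the fingers, y is the direction in which the jaws open and shut, and the axes are right-handed (so a half turn about x gives the same grasp; the last joint's range is limited). The gripper opens to 88 mm and grips with 3 to 60 N. Pads are 20 mm wide; open, the fingers measure 115 mm over their backs; the gripper's body (75 mm by 178 mm) begins 61 mm behind the grasp point.
Start: joints at [-1.123, 0.423, 1.63, -0, 1.089, -0.019], TCP at [281.283, -558.108, 230.675] pointing down, gripper open.
Joint ranges: [-3, 3], [-0.9, 2.11], [0.09, 2.58], [-1.31, 4.45], [0.11, 2.69], [-2.54, 2.54]. Speed limits (rad/s): [2.39, 2.39, 3.01, 3.14, 3.14, 3.14].

### API

Orientations are given as a rotation vector (axis times angle).
In Python, from workcell import ctrl gives the robot as it stands.
- The arm moves only by the tool apply_moves, never from a script. Its argument "increments" is a list of rows, each an object with "gripper": the opening in per cent of the stroke, from 0 (shut) to 100 (fully open); "delta_pos": the shift along the tool's x, y, z in cm, a list of three; "dr": the turn, a rotation vector about the tool's x, y, z in rad, a list of three. In form: [{"gripper": gripper, "delta_pos": [dx, dy, dz], "dr": [ax, ay, az]}, ...]. A call has exactly 5 rows; each row shifts and turns the commanded pose from where the row before left it, along the tool's axes as they then stand; what a row does not reach is not made up. A row lasts 1/12 s, in which the tool goes at most 41.7 mm and 7.16 degrees, less where a joint would pass 70% of its speed; a pose out of reach is approached as far as the arm can. A call with a gripper value outside its range is refused whole. The fingers move at their own pace and stop on an object; the grip force is fixed at half the most. Time passes only in rows, so rows that do not move let the fingers close, or fill a call up. It gives the time, the measured TCP pose, the force and the opening at its end, in the units of the state.
- ctrl.get_obs(): the state, without advancing time (a new reading comes with each control period).
- ctrl.get_image(name): name is "scene" or "top" or "wrist"; returns a dict with "img" (384x512x3 uint8, red, green, blue), "range_z" (384x512 float32, mm along the optical axis (not along the pixel's ray), 0 where there is no reading), "mtx" (3x3 intrinsics, pixels), "rvec" (rotation vector, rad) and "tvec" (3), from world to camera coordinates, as OpenCV has them. Camera axes: x right, y down, z forward; pixel columns grow to the right and rows downward; lengths in mm; the calibration is good to about 2 mm. A picture is of the moment at which its call begins.
- ctrl.close_job(): hands the job in, once; it reports no verdict.
The state is a dict: "t": time; "qpos": joint angles; "qvel": joint speeds; "joint_torque": joint torques, N m; "ee_pos": TCP position; "orientation": TCP orientation; "ft_force": force on the tool from outside, world axes, zero at the start; "moment": the same for the moment, N m; "width": finger opening in mm.
Only numpy, scipy, OpenCV 4.12 (cv2) and the standard library are available. Lean on these libraries where they do the work, as an engineer would, in place of code of your own. Each camera call takes 0.05 s, during which the arm holds its last target. There are 200 camera calls.

## Working session

There is one attempt and no reset: what is moved stays moved. The work goes in short steps, Python scripts to look and compute and a tool call to move; the robot and the scene stay as the last step left them, time stands still between calls to the robot, and variables do not carry over. Pictures are saved under pics/ and viewed, about 8 in all and at most 12, crops included, and the job is handed in when it is done.

Besides the shell and the picture viewer there is one more tool, called after "Emit:" by a JSON object that holds its "op" and its "data". apply_moves: Moves the arm, as the interface text tells. Its arguments: {"type":"object","properties":{"increments":{"type":"array","items":{"type":"object","properties":{"gripper":{"type":"number"},"delta_pos":{"type":"array","items":{"type":"number"}},"dr":{"type":"array","items":{"type":"number"}}}}}},"required":["increments"]}

```bash
mkdir -p pics; ls
cat > h.py <<'E'
import numpy as np, cv2, pickle
from workcell import ctrl
def grab(n):
    d=ctrl.get_image(n); pickle.dump(d,open(f'{n}.pkl','wb')); return d
def load(n): return pickle.load(open(f'{n}.pkl','rb'))
def cam(d):
    R=cv2.Rodrigues(np.array(d['rvec'],float))[0]; return R,np.array(d['tvec'],float).ravel(),np.array(d['mtx'],float)
def pts(d):
    "world xyz per pixel from range"
    R,t,K=cam(d); z=d['range_z'].astype(float); v,u=np.mgrid[:z.shape[0],:z.shape[1]]
    p=np.stack([(u-K[0,2])/K[0,0]*z,(v-K[1,2])/K[1,1]*z,z],-1)
    w=(p-t)@R; w[z==0]=np.nan; return w
def ray(d,u,v,h):
    R,t,K=cam(d); o=-R.T@t; r=R.T@np.linalg.inv(K)@np.array([u,v,1.]); return o+r*(h-o[2])/r[2]
def proj(d,p):
    R,t,K=cam(d); return cv2.projectPoints(np.atleast_2d(np.array(p,float)),np.array(d['rvec'],float),t,K,None)[0][:,0]
def save(img,n): cv2.imwrite('pics/'+n,img[...,::-1])
E
python3 - <<'E'
from h import *
o=ctrl.get_obs(); print({k:np.round(v,3) for k,v in o.items()})
a=grab('scene');b=grab('top')
save(a['img'],'scene0.png');save(b['img'],'top0.png')
for d in(a,b):
    R,t,K=cam(d);print(-R.T@t,R[2],K[0])
E
```

```text
pics
{'t': np.float64(0.0), 'qpos': array([-1.123,  0.424,  1.631, -0.   ,  1.089, -0.019]), 'qvel': array([-0.001, -0.   , -0.001,  0.001,  0.001, -0.   ]), 'joint_torque': array([ 1.0000e-03, -5.4462e+01, -2.7366e+01,  6.4000e-02,  2.3000e-02,
       -0.0000e+00]), 'ee_pos': array([ 281.04 , -557.653,  229.909]), 'orientation': array([ 1.962,  0.468, -1.963]), 'ft_force': array([-0.132,  0.443, -0.206]), 'moment': array([-0.035,  0.034, -0.048]), 'width': np.float64(87.837)}
[ 830.04598909 -614.35918806  824.83014138] [-0.3389853   0.60319621 -0.72197181] [383.70612949   0.         260.10524975]
[ 408.14463815   -3.3707507  1006.65537129] [ 0.08093745  0.01865409 -0.99654461] [360.94181027   0.         253.44408007]
```

View pics/scene0.png

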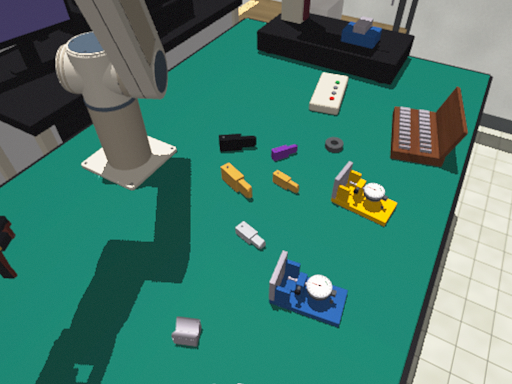

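View pics/top0.png

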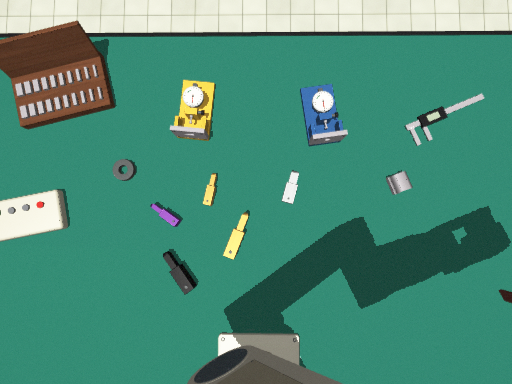

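The scene and top views show these candidates (top pixels): large brass (236,240), small brass (210,189), purple (165,215), black (179,272) and aluminium (291,188). By the description I choose the small brass one. The blue gauge is at (323,115), with its face plate near (325,135). The yellow gauge is at (193,110).

Run:
```python
from h import *
for n in('top','scene'):
    d=load(n); hsv=cv2.cvtColor(d['img'],cv2.COLOR_RGB2HSV); W=pts(d)
    m=cv2.inRange(hsv,(12,110,120),(32,255,255))
    k,l,s,c=cv2.connectedComponentsWithStats(m)
    for i in range(1,k):
        if 60<s[i,4]<3000:
            cc=W[l==i]; cc=cc[np.isfinite(cc[:,2])]
            tp=cc[cc[:,2]>np.percentile(cc[:,2],90)-4]
            r=cv2.minAreaRect(cc[:,:2].astype(np.float32))
            print(n,i,np.round(c[i]),s[i,4],'zmax',np.round(np.percentile(cc[:,2],95),1),'rect',np.round(np.r_[r[0],r[1],r[2]],1),'top',np.round(np.median(tp,0),1))
            if n=='top' and abs(c[i]-[210,189]).max()<6:
                P=cc; hd=P[P[:,2]>33]; tg=P[(P[:,2]>24)&(P[:,2]<33)]
                for q in(hd,tg):
                    r=cv2.minAreaRect(q[:,:2].astype(np.float32)); print(len(q),np.round(np.r_[r[0],r[1],r[2]],1),q.mean(0).round(1))
    # face plate of blue gauge
    b=cv2.inRange(hsv,(105,120,60),(125,255,255)); print(n,'blue',[np.round(x,1) for x in (lambda k:[np.r_[k[3][i],k[2][i,4]] for i in range(1,k[0]) if k[2][i,4]>200])(cv2.connectedComponentsWithStats(b))])
    z=W[...,2]; 
    m=(z>84)&(z<98)&(W[...,0]>450)&(W[...,0]<800)&(abs(W[...,1])<320)
    k,l,s,c=cv2.connectedComponentsWithStats(m.astype(np.uint8))
    for i in range(1,k):
        if s[i,4]>20:
            q=W[l==i]; r=cv2.minAreaRect(q[:,:2].astype(np.float32)); print(n,'plate',np.round(c[i]),s[i,4],np.round(np.r_[r[0],r[1],r[2]],1),np.median(q[:,2]).round(1))
d=load('top');a=cv2.resize(d['img'][165:215,180:240],None,fx=6,fy=6,interpolation=2)
b=cv2.resize(d['img'][85:150,290:355],None,fx=6,fy=6,interpolation=2)[:390]
a=cv2.copyMakeBorder(a,0,90,0,0,0);save(np.hstack([a,b]),'crop1.png')
```

```text
top 32 [197. 106.] 1013 zmax 72.1 rect [733.9 179.6  90.6 155.6  84.4] top [694.6 181.2  70.7]
top 89 [210. 190.] 209 zmax 36.9 rect [496.4 133.1  21.6  86.3  77.2] top [482.2 135.3  35.3]
133 [489.6 134.6  21.6  72.4  77.2] [481.5 136.5  35.4]
75 [496.6 132.6  19.5  85.7  77.4] [511.2 129.4  30. ]
top 90 [237. 233.] 340 zmax 52.6 rect [378.5  56.1  31.1 111.   68.6] top [362.4  62.6  50.3]
top blue [array([ 318.2,  112.5, 1097. ])]
top plate [187. 129.] 180 [646.5 187.6  89.7  13.4  84.4] 90.7
top plate [330. 134.] 184 [ 633.3 -182.    12.9   90.9    7.8] 90.9
scene 16 [236. 176.] 311 zmax 52.2 rect [359.   80.   63.8 179.2  67.2] top [354.1  64.7  50. ]
scene 17 [285. 178.] 156 zmax 36.6 rect [489.7 149.   54.3 114.7  71. ] top [483.7 134.9  34.5]
scene 18 [363. 201.] 1405 zmax 68.0 rect [726.4 216.7 170.6 169.2  84.8] top [684.3 174.6  67.4]
scene blue [array([360.9,  36.1, 616. ]), array([ 307.8,  297.5, 2095. ])]
scene plate [343. 172.] 119 [649.6 185.7  91.7  13.2  85.1] 90.4
scene plate [278. 268.] 216 [ 635.5 -182.8   12.5   89.3    8.3] 90.9
```

View pics/crop1.png

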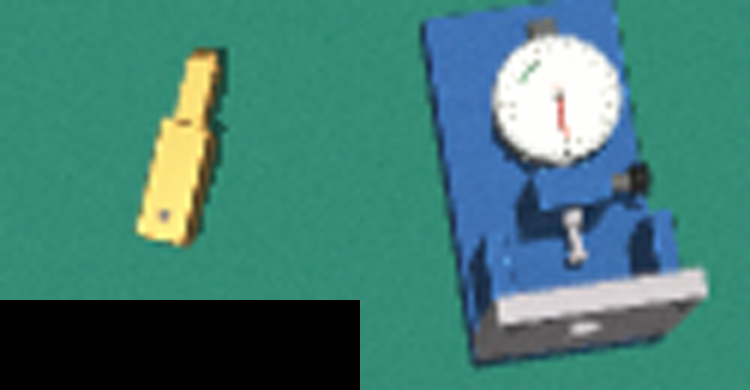

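The close crop shows a stepped block with a narrow tongue. It measures 22 x 86 mm with its top at 36 mm, so it matches insert_brass. The blue gauge shows its dial and plate.

```bash
cat >> h.py <<'E'
from scipy.spatial.transform import Rotation as Ro
def plan(p,yaw,cp=None,cr=None):
    "turn first (tool rotvec), then shift (tool cm) from pose cp,cr (default measured)"
    o=ctrl.get_obs(); cp=o['ee_pos'] if cp is None else cp; cr=o['orientation'] if cr is None else cr
    R0=Ro.from_rotvec(cr); best=None
    for s in(1,-1):
        x=np.array([0,0,-1.]);y=s*np.array([-np.sin(yaw),np.cos(yaw),0]);R=Ro.from_matrix(np.c_[x,y,np.cross(x,y)])
        dr=(R0.inv()*R).as_rotvec()
        dp=R.inv().apply(np.array(p)-cp)/10
        print('s',s,'dr',dr.round(4),'shift_cm',dp.round(3),'q6',o['qpos'][5].round(3))
E
python3 - <<'E'
from h import *
o=ctrl.get_obs();print(Ro.from_rotvec(o['orientation']).as_matrix().round(3))
plan([483.7,136,150],-0.223,cp=np.array([281.283,-558.108,230.675]))
E
```

```text
[[-0.001  0.45  -0.893]
 [ 0.001 -0.893 -0.45 ]
 [-1.    -0.001 -0.   ]]
s 1 dr [-2.4518e+00 -1.7000e-03  6.0000e-04] shift_cm [ 8.067 72.169  4.39 ] q6 -0.019
s -1 dr [6.898e-01 5.000e-04 1.400e-03] shift_cm [  8.068 -72.169  -4.39 ] q6 -0.019
```

Emit:
{"op": "apply_moves", "data": {"increments": [{"gripper": 100,"delta_pos": [0,0,0],"dr": [0.115,0,0]},{"gripper": 100,"delta_pos": [0,0,0],"dr": [0.115,0,0]},{"gripper": 100,"delta_pos": [0,0,0],"dr": [0.115,0,0]},{"gripper": 100,"delta_pos": [0,0,0],"dr": [0.115,0,0]},{"gripper": 100,"delta_pos": [0,0,0],"dr": [0.115,0,0]}]}}

```text
t: 0.52
ee_pos: [281.2, -557.8, 230.2]
orientation: [-2.162, 0.122, 2.163]
ft_force: [0.6, -0.4, -0.5]
width: 87.9
```

Emit:
{"op": "apply_moves", "data": {"increments": [{"gripper": 100,"delta_pos": [0,0,0],"dr": [0.115,0,0]},{"gripper": 100,"delta_pos": [0.425,-3.8,-0.231],"dr": [0,0,0]},{"gripper": 100,"delta_pos": [0.425,-3.8,-0.231],"dr": [0,0,0]},{"gripper": 100,"delta_pos": [0.425,-3.8,-0.231],"dr": [0,0,0]},{"gripper": 100,"delta_pos": [0.425,-3.8,-0.231],"dr": [0,0,0]}]}}

```text
t: 0.93
ee_pos: [323.7, -410.2, 213.1]
orientation: [-2.102, 0.236, 2.103]
ft_force: [1.0, 0.4, 0.3]
width: 87.7
```

Emit:
{"op": "apply_moves", "data": {"increments": [{"gripper": 100,"delta_pos": [0.425,-3.8,-0.231],"dr": [0,0,0]},{"gripper": 100,"delta_pos": [0.425,-3.8,-0.231],"dr": [0,0,0]},{"gripper": 100,"delta_pos": [0.425,-3.8,-0.231],"dr": [0,0,0]},{"gripper": 100,"delta_pos": [0.425,-3.8,-0.231],"dr": [0,0,0]},{"gripper": 100,"delta_pos": [0.425,-3.8,-0.231],"dr": [0,0,0]}]}}

```text
t: 1.35
ee_pos: [377.2, -227.4, 192.2]
orientation: [-2.103, 0.236, 2.103]
ft_force: [0.3, -0.4, -0.4]
width: 87.7
```

Emit:
{"op": "apply_moves", "data": {"increments": [{"gripper": 100,"delta_pos": [0.425,-3.8,-0.231],"dr": [0,0,0]},{"gripper": 100,"delta_pos": [0.425,-3.8,-0.231],"dr": [0,0,0]},{"gripper": 100,"delta_pos": [0.425,-3.8,-0.231],"dr": [0,0,0]},{"gripper": 100,"delta_pos": [0.425,-3.8,-0.231],"dr": [0,0,0]},{"gripper": 100,"delta_pos": [0.425,-3.8,-0.231],"dr": [0,0,0]}]}}

```text
t: 1.77
ee_pos: [430.6, -44.6, 171.0]
orientation: [-2.103, 0.236, 2.103]
ft_force: [1.3, -0.4, 0.2]
width: 88.1
```

Emit:
{"op": "apply_moves", "data": {"increments": [{"gripper": 100,"delta_pos": [0.425,-3.8,-0.231],"dr": [0,0,0]},{"gripper": 100,"delta_pos": [0.425,-3.8,-0.231],"dr": [0,0,0]},{"gripper": 100,"delta_pos": [0.425,-3.8,-0.231],"dr": [0,0,0]},{"gripper": 100,"delta_pos": [0.425,-3.8,-0.231],"dr": [0,0,0]},{"gripper": 100,"delta_pos": [0.425,-3.8,-0.231],"dr": [0,0,0]}]}}

```text
t: 2.18
ee_pos: [483.8, 138.3, 149.6]
orientation: [-2.103, 0.236, 2.104]
ft_force: [0.4, -1.1, -0.8]
width: 88.3
```

Run:
```python
from h import *
d=grab('wrist'); im=d['img'].copy()
hsv=cv2.cvtColor(im,cv2.COLOR_RGB2HSV); W=pts(d)
m=cv2.inRange(hsv,(12,110,100),(32,255,255))
k,l,s,c=cv2.connectedComponentsWithStats(m)
R,t,K=cam(d);print(-R.T@t,R[2])
for i in range(1,k):
    if s[i,4]>300:
        P=W[l==i];P=P[np.isfinite(P[:,2])]
        hd=P[(P[:,2]>33)&(P[:,2]<40)];tg=P[(P[:,2]>27)&(P[:,2]<33)]
        print(i,c[i].round(),s[i,4],'zmax',np.percentile(P[:,2],95).round(1))
        for q in(hd,tg):
            if len(q)>20:
                r=cv2.minAreaRect(q[:,:2].astype(np.float32));print(np.round(np.r_[r[0],r[1],r[2]],1),np.median(q,0).round(1))
plan([483.7,136,13],-0.223)
save(im,'w1.png')
```

```text
[559.54543547 121.17838781 303.82012788] [-0.2782512   0.06298551 -0.95844097]
1 [124.   5.] 403 zmax 18.3
2 [251. 172.] 2324 zmax 37.1
[493.4 135.1  20.3  78.   77.9] [483.3 137.1  36.2]
[524.6 129.   18.3  35.7  78.5] [524.1 128.4  31.2]
3 [374. 230.] 1204 zmax 44.9
[425.7  44.6   7.9  26.8  44.9] [429.1  45.5  36.7]
[425.7  45.1   6.6  27.2  48.5] [428.5  45.6  30.1]
4 [338. 293.] 569 zmax 50.5
[362.   79.5   1.2  19.9  68.6] [362.9  79.1  36.1]
[359.4  80.4   1.2  24.7  68.7] [359.9  80.3  29.9]
5 [ 56. 326.] 1160 zmax 243.2
6 [445. 326.] 1155 zmax 243.1
8 [481. 380.] 424 zmax 247.8
s 1 dr [-3.1398e+00 -4.6000e-03 -3.1000e-03] shift_cm [13.646 -0.769 -0.099] q6 2.052
s -1 dr [ 0.0018 -0.002   0.003 ] shift_cm [13.646  0.769  0.099] q6 2.052
```

View pics/w1.png

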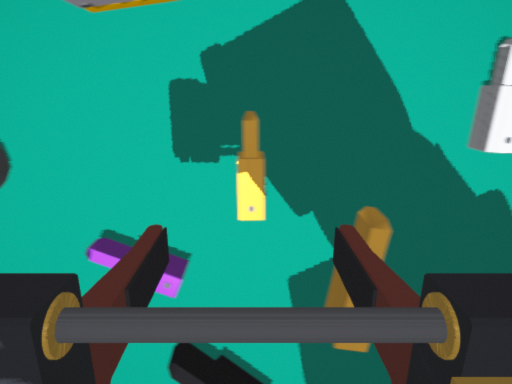

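The wrist view shows the small brass insert at (250,170), with its head at (251,185) and tongue at (250,130). It is straight ahead between the open fingers. The purple part and the large brass part lie beside and behind it. I'll hold briefly to let the arm settle.

Emit:
{"op": "apply_moves", "data": {"increments": [{"gripper": 60,"delta_pos": [0,0,0],"dr": [0,0,0]},{"gripper": 60,"delta_pos": [0,0,0],"dr": [0,0,0]},{"gripper": 60,"delta_pos": [0,0,0],"dr": [0,0,0]},{"gripper": 60,"delta_pos": [0,0,0],"dr": [0,0,0]},{"gripper": 60,"delta_pos": [0,0,0],"dr": [0,0,0]}]}}

```text
t: 2.65
ee_pos: [483.7, 135.1, 150.1]
orientation: [-2.102, 0.238, 2.103]
ft_force: [-0.2, 0.8, -0.2]
width: 57.8
```

Run:
```python
from h import *
o=ctrl.get_obs();print(o['ee_pos'].round(2),o['qvel'].round(3),o['width'])
plan([484,136,13],-0.214)
d=grab('wrist'); hsv=cv2.cvtColor(d['img'],cv2.COLOR_RGB2HSV); W=pts(d)
m=cv2.inRange(hsv,(12,110,100),(32,255,255))
k,l,s,c=cv2.connectedComponentsWithStats(m)
for i in range(1,k):
    if s[i,4]>300 and abs(c[i]-[251,172]).max()<25:
        P=W[l==i];P=P[np.isfinite(P[:,2])]
        for lo,hi in((34.5,40),(26,33)):
            q=P[(P[:,2]>lo)&(P[:,2]<hi)]
            r=cv2.minAreaRect(q[:,:2].astype(np.float32));print(np.round(np.r_[r[0],r[1],r[2]],1),np.median(q,0).round(1))
        r=cv2.minAreaRect(P[:,:2].astype(np.float32));print(np.round(np.r_[r[0],r[1],r[2]],1))
```

```text
[483.69 135.06 150.08] [ 0.002 -0.001 -0.004  0.001 -0.001  0.002] 57.76402901642157
s 1 dr [ 3.1305e+00 -2.0000e-04 -2.0000e-04] shift_cm [1.3708e+01 9.9000e-02 1.0000e-02] q6 2.045
s -1 dr [-0.0111  0.0001 -0.0001] shift_cm [ 1.3708e+01 -9.9000e-02 -1.0000e-02] q6 2.045
[481.1 137.   21.7  53.7  77.7] [482.7 136.4  36.1]
[524.5 127.3  19.9  36.3  77.9] [524.2 127.5  31.1]
[498.4 133.1  21.7  89.8  77.6]
```

Emit:
{"op": "apply_moves", "data": {"increments": [{"gripper": 60,"delta_pos": [1.5,-0.1,-0.2],"dr": [-0.01,0,0]},{"gripper": 60,"delta_pos": [2.5,0,0],"dr": [0,0,0]},{"gripper": 60,"delta_pos": [2.5,0,0],"dr": [0,0,0]},{"gripper": 60,"delta_pos": [2.5,0,0],"dr": [0,0,0]},{"gripper": 60,"delta_pos": [2.0,0,0],"dr": [0,0,0]}]}}

```text
t: 3.12
ee_pos: [485.8, 135.9, 38.7]
orientation: [-2.108, 0.227, 2.109]
ft_force: [-0.3, 0.4, -0.6]
width: 52.5
```

Emit:
{"op": "apply_moves", "data": {"increments": [{"gripper": 60,"delta_pos": [1.5,0,0],"dr": [0,0,0]},{"gripper": 60,"delta_pos": [0.8,0,0],"dr": [0,0,0]},{"gripper": 60,"delta_pos": [0.3,0,0],"dr": [0,0,0]},{"gripper": 60,"delta_pos": [0,0,0],"dr": [0,0,0]},{"gripper": 60,"delta_pos": [0,0,0],"dr": [0,0,0]}]}}

```text
t: 3.53
ee_pos: [486.6, 136.7, 14.6]
orientation: [-2.11, 0.226, 2.108]
ft_force: [0.8, -0.5, 0.9]
width: 52.9
```

Emit:
{"op": "apply_moves", "data": {"increments": [{"gripper": 10,"delta_pos": [0,0,0],"dr": [0,0,0]},{"gripper": 10,"delta_pos": [0,0,0],"dr": [0,0,0]},{"gripper": 10,"delta_pos": [0,0,0],"dr": [0,0,0]},{"gripper": 10,"delta_pos": [0,0,0],"dr": [0,0,0]},{"gripper": 10,"delta_pos": [0,0,0],"dr": [0,0,0]}]}}

```text
t: 3.95
ee_pos: [486.2, 136.8, 14.2]
orientation: [-2.109, 0.225, 2.109]
ft_force: [-0.2, -4.7, 2.8]
width: 22.7
```

Emit:
{"op": "apply_moves", "data": {"increments": [{"gripper": 10,"delta_pos": [0,0,0],"dr": [0,0,0]},{"gripper": 10,"delta_pos": [0,0,0],"dr": [0,0,0]},{"gripper": 10,"delta_pos": [0,0,0],"dr": [0,0,0]},{"gripper": 10,"delta_pos": [0,0,0],"dr": [0,0,0]},{"gripper": 10,"delta_pos": [0,0,0],"dr": [0,0,0]}]}}

```text
t: 4.37
ee_pos: [486.2, 136.7, 14.2]
orientation: [-2.109, 0.226, 2.109]
ft_force: [-0.9, -1.8, 5.3]
width: 21.7
```

Emit:
{"op": "apply_moves", "data": {"increments": [{"gripper": 10,"delta_pos": [-0.5,0,0],"dr": [0,0,0]},{"gripper": 10,"delta_pos": [-1.5,0,0],"dr": [0,0,0]},{"gripper": 10,"delta_pos": [-2.5,0,0],"dr": [0,0,0]},{"gripper": 10,"delta_pos": [-2.5,0,0],"dr": [0,0,0]},{"gripper": 10,"delta_pos": [-2.5,0,0],"dr": [0,0,0]}]}}

```text
t: 4.78
ee_pos: [485.0, 136.6, 109.3]
orientation: [-2.107, 0.226, 2.112]
ft_force: [-0.5, 0.3, -6.2]
width: 22.1
```

Emit:
{"op": "apply_moves", "data": {"increments": [{"gripper": 10,"delta_pos": [-1.5,0,0],"dr": [0,0,0]},{"gripper": 10,"delta_pos": [-0.5,0,0],"dr": [-0.09,0,0]},{"gripper": 10,"delta_pos": [0,0,0],"dr": [-0.09,0,0]},{"gripper": 10,"delta_pos": [0,0,0],"dr": [-0.09,0,0]},{"gripper": 10,"delta_pos": [0,0,0],"dr": [-0.084,0,0]}]}}

```text
t: 5.2
ee_pos: [485.3, 136.7, 128.8]
orientation: [2.145, 0.156, -2.147]
ft_force: [-0.1, 0.1, -4.8]
width: 21.7
```

Run:
```python
from h import *
o=ctrl.get_obs();print(o['ee_pos'].round(2),o['ft_force'].round(1),o['width'])
plan([541.8,-195.4,130],0.14)
```

```text
[485.33 136.71 128.8 ] [-0.1  0.1 -4.8] 21.660049529523363
s 1 dr [-3.1364e+00 -0.0000e+00  1.7000e-03] shift_cm [ -0.12  -33.674   0.957] q6 1.676
s -1 dr [0.0052 0.0011 0.    ] shift_cm [-0.12  33.674 -0.957] q6 1.676
```

Emit:
{"op": "apply_moves", "data": {"increments": [{"gripper": 10,"delta_pos": [0,1.2,0],"dr": [0,0,0]},{"gripper": 10,"delta_pos": [0,2.5,-0.1],"dr": [0,0,0]},{"gripper": 10,"delta_pos": [0,3,-0.1],"dr": [0,0,0]},{"gripper": 10,"delta_pos": [0,3,-0.1],"dr": [0,0,0]},{"gripper": 10,"delta_pos": [0,3,-0.1],"dr": [0,0,0]}]}}

```text
t: 5.62
ee_pos: [507.2, 10.0, 128.6]
orientation: [2.148, 0.15, -2.151]
ft_force: [0.6, 0.2, -5.3]
width: 21.7
```

Emit:
{"op": "apply_moves", "data": {"increments": [{"gripper": 10,"delta_pos": [0,3,-0.1],"dr": [0,0,0]},{"gripper": 10,"delta_pos": [0,3,-0.1],"dr": [0,0,0]},{"gripper": 10,"delta_pos": [0,3,-0.1],"dr": [0,0,0]},{"gripper": 10,"delta_pos": [0,3,-0.1],"dr": [0,0,0]},{"gripper": 10,"delta_pos": [0,3,-0.1],"dr": [0,0,0]}]}}

```text
t: 6.03
ee_pos: [533.0, -138.1, 128.4]
orientation: [2.148, 0.15, -2.152]
ft_force: [0.6, 0.1, -4.9]
width: 21.2
```

Emit:
{"op": "apply_moves", "data": {"increments": [{"gripper": 10,"delta_pos": [0,2.5,-0.05],"dr": [0,0,0]},{"gripper": 10,"delta_pos": [0,1.8,0],"dr": [0,0,0]},{"gripper": 10,"delta_pos": [0,1.2,0],"dr": [0,0,0]},{"gripper": 10,"delta_pos": [0,0.5,0],"dr": [0,0,0]},{"gripper": 10,"delta_pos": [0,0,0],"dr": [0,0,0]}]}}

```text
t: 6.45
ee_pos: [542.3, -196.3, 128.5]
orientation: [2.149, 0.15, -2.151]
ft_force: [0.4, -0.3, -6.2]
width: 21.8
```

Emit:
{"op": "apply_moves", "data": {"increments": [{"gripper": 10,"delta_pos": [0,0,0],"dr": [0.005,0,0]},{"gripper": 10,"delta_pos": [0,0,0],"dr": [0,0,0]},{"gripper": 10,"delta_pos": [0,0,0],"dr": [0,0,0]},{"gripper": 10,"delta_pos": [0,0,0],"dr": [0,0,0]},{"gripper": 10,"delta_pos": [0,0,0],"dr": [0,0,0]}]}}

```text
t: 6.87
ee_pos: [542.8, -194.8, 129.0]
orientation: [2.151, 0.147, -2.151]
ft_force: [0.8, -0.6, -5.4]
width: 21.8
```

Run:
```python
from h import *
o=ctrl.get_obs();print(o['ee_pos'].round(2),o['ft_force'].round(1),o['width'])
plan([541.8,-195.4,56.2],0.14)
d=grab('wrist'); save(d['img'],'w2.png'); hsv=cv2.cvtColor(d['img'],cv2.COLOR_RGB2HSV); W=pts(d)
m=cv2.inRange(hsv,(12,110,80),(32,255,255))
k,l,s,c=cv2.connectedComponentsWithStats(m)
for i in range(1,k):
    if s[i,4]>300: 
        P=W[l==i];P=P[np.isfinite(P[:,2])]
        print(c[i].round(),s[i,4],np.percentile(P,[5,50,95],axis=0).round(1).tolist())
```

```text
[ 542.8  -194.83  128.98] [ 0.8 -0.6 -5.4] 21.84478032718537
s 1 dr [ 3.1383e+00  2.0000e-04 -1.0000e-04] shift_cm [ 7.278 -0.042 -0.107] q6 1.069
s -1 dr [-0.0033  0.      0.0001] shift_cm [7.278 0.042 0.107] q6 1.069
[250. 233.] 6836 [[528.9, -203.2, 138.4], [559.6, -191.4, 150.2], [595.3, -183.3, 151.6]]
[198. 326.] 506 [[559.1, -180.4, 211.3], [567.9, -179.1, 219.9], [571.9, -178.2, 222.9]]
[303. 326.] 510 [[562.5, -203.7, 210.9], [571.1, -202.6, 219.8], [575.2, -201.9, 223.0]]
[361. 380.] 872 [[562.1, -227.2, 225.0], [564.0, -215.3, 226.1], [565.9, -203.5, 227.3]]
```

View pics/w2.png

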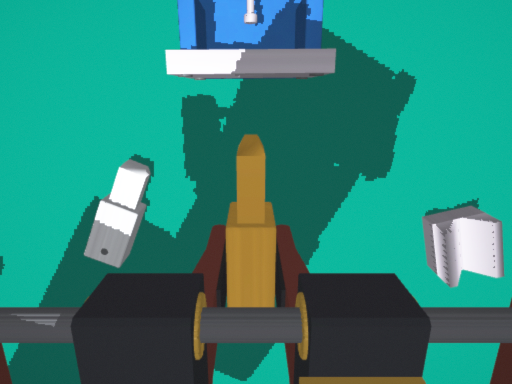

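The wrist view shows the insert gripped square, with its tongue from (251,140) to (251,220). The plate's top edge spans (166..335, 62), with its centre near 250, and the spindle tip is at (251,16). I'll measure the tongue against the plate in this one view.

```bash
cat > rel.py <<'E'
from h import *
def rel(d,zt):
    "zt = TCP z; plate & insert measured in the wrist view"
    W=pts(d); hsv=cv2.cvtColor(d['img'],cv2.COLOR_RGB2HSV)
    pm=(abs(W[...,2]-91)<5)&(W[...,0]>590)&(W[...,0]<680); k,l,s,c=cv2.connectedComponentsWithStats(pm.astype(np.uint8))
    i=1+np.argmax(s[1:,4]); q=W[l==i]; r=cv2.minAreaRect(q[:,:2].astype(np.float32)); print('plate',np.round(np.r_[r[0],r[1],r[2]],2),np.median(q[:,2]).round(1))
    c0=np.array(r[0]); a=np.radians(r[2]); a=a if abs(a)<.8 else a-np.pi/2
    X=np.array([np.cos(a),np.sin(a)]); Y=np.array([-X[1],X[0]]); f=c0-6*X
    m=(cv2.inRange(hsv,(10,90,50),(34,255,255))>0)&(W[...,2]<zt+30)&(W[...,2]>zt+5)
    P=W[m]; L=(P[:,:2]-f)@np.c_[X,Y]
    print('yaw',a.round(4),'face',f.round(1))
    R=[]
    for n,h,cut in(('head',21.8,-1e9),('tong',16.8,-1e9)):
        g=abs(P[:,2]-(zt+h))<2; A=L[g]; z=P[g,2]
        lo,hi=A[:,0].min(),A[:,0].max(); st=[]
        for x in np.arange(lo+3,hi-8,3):
            b=A[abs(A[:,0]-x)<2,1]
            if len(b)>8: st.append((x,(b.min()+b.max())/2,b.max()-b.min()))
        st=np.array(st); p=np.polyfit(st[:,0],st[:,1],1); pz=np.polyfit(A[:,0],z,1)
        print(n,'x',lo.round(1),hi.round(1),'width',np.median(st[:,2]).round(1),'lat slope,at0',p.round(4),'lat mean',st[:,1].mean().round(2),'z',np.median(z).round(1),'zslope',pz[0].round(4))
E
python3 - <<'E'
from rel import *
rel(load('wrist'),128.9)
E
```

```text
plate [ 633.67 -181.92   13.33   90.37    8.28] 92.2
yaw 0.1446 face [ 627.7 -182.8]
head x -104.4 -63.5 width 21.8 lat slope,at0 [-0.0083 -0.0569] lat mean 0.67 z 150.8 zslope -0.0043
tong x -77.0 -28.1 width 11.7 lat slope,at0 [-0.0018  0.2485] lat mean 0.34 z 145.9 zslope -0.0164
```

Emit:
{"op": "apply_moves", "data": {"increments": [{"gripper": 10,"delta_pos": [0.8,0,0],"dr": [-0.004,0,0]},{"gripper": 10,"delta_pos": [1.8,0,0],"dr": [0,0,0]},{"gripper": 10,"delta_pos": [2.0,0,0],"dr": [0,0,0]},{"gripper": 10,"delta_pos": [1.5,0,0],"dr": [0,0,0]},{"gripper": 10,"delta_pos": [0.8,0,0],"dr": [0,0,0]}]}}

```text
t: 7.33
ee_pos: [541.5, -195.0, 57.6]
orientation: [2.146, 0.152, -2.152]
ft_force: [-1.0, 0.3, -5.1]
width: 22.0
```

Emit:
{"op": "apply_moves", "data": {"increments": [{"gripper": 10,"delta_pos": [0.38,0,0],"dr": [0,0,0]},{"gripper": 10,"delta_pos": [0,0,0],"dr": [0,0,0]},{"gripper": 10,"delta_pos": [0,0,0],"dr": [0,0,0]},{"gripper": 10,"delta_pos": [0,0,0],"dr": [0,0,0]},{"gripper": 10,"delta_pos": [0,0,0],"dr": [0,0,0]}]}}

```text
t: 7.75
ee_pos: [543.4, -195.8, 57.0]
orientation: [2.15, 0.15, -2.147]
ft_force: [-0.5, 0.1, -4.7]
width: 22.1
```

Run:
```python
from rel import *
o=ctrl.get_obs();print(o['ee_pos'].round(2),o['ft_force'].round(1),o['width'])
plan([541.8,-195.4,56.1],0.1446)
d=grab('wrist');rel(d,o['ee_pos'][2])
s=grab('scene');a=cv2.resize(d['img'][:260,120:380],(520,520));b=cv2.resize(s['img'][205:335,200:265],(260,520),interpolation=2)
save(np.hstack([a,b]),'c3.png')
```

```text
[ 543.45 -195.79   57.05] [-0.5  0.1 -4.7] 22.124067444781623
s 1 dr [ 3.1368e+00 -1.3000e-03  2.4000e-03] shift_cm [ 0.095  0.062 -0.157] q6 1.065
s -1 dr [-0.0048 -0.0015 -0.0008] shift_cm [ 0.095 -0.062  0.157] q6 1.065
plate [ 633.7  -181.97   13.33   90.7     8.27] 92.2
yaw 0.1444 face [ 627.8 -182.8]
head x -104.0 -63.3 width 21.9 lat slope,at0 [-0.0895 -8.6228] lat mean -0.79 z 78.9 zslope -0.0014
tong x -77.1 -27.7 width 11.7 lat slope,at0 [-0.0085 -0.8847] lat mean -0.44 z 73.9 zslope -0.0169
```

View pics/c3.png

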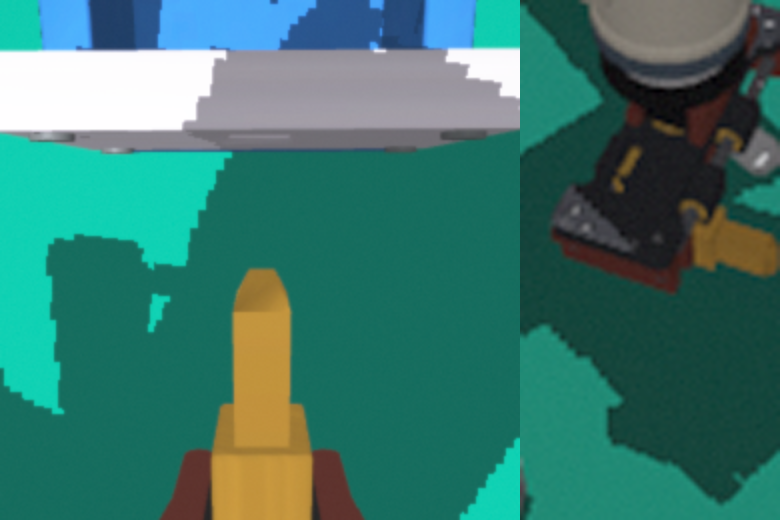

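The wrist crop shows the tongue straight ahead of the plate, with no contact. The tip is at crop (262,270) and the plate face edge at row 150. I'll average a few readings before inserting.

Run:
```python
from rel import *
E=[]
for i in range(4):
    o=ctrl.get_obs();E.append(np.r_[o['ee_pos'],o['orientation']]);d=grab('wrist');rel(d,57.)
E=np.array(E);print(E.round(3))
plan([541.8,-195.4,56.1],0.1446,cp=E[:,:3].mean(0),cr=E[:,3:].mean(0))
```

```text
plate [ 633.67 -181.96   13.5    90.89    8.29] 92.2
yaw 0.1446 face [ 627.7 -182.8]
head x -104.3 -63.5 width 21.9 lat slope,at0 [ 0.0019 -0.0046] lat mean -0.17 z 78.7 zslope -0.0015
tong x -77.1 -28.3 width 11.7 lat slope,at0 [-0.0071 -0.7215] lat mean -0.35 z 73.8 zslope -0.0161
plate [ 633.78 -181.98   13.52   90.52    8.25] 92.2
yaw 0.144 face [ 627.8 -182.8]
head x -104.4 -63.6 width 21.9 lat slope,at0 [-0.0011 -0.2524] lat mean -0.16 z 78.6 zslope -0.0023
tong x -76.8 -28.4 width 11.6 lat slope,at0 [-0.0311 -1.7292] lat mean -0.13 z 73.7 zslope -0.0141
plate [ 633.68 -181.9    13.51   90.64    8.25] 92.2
yaw 0.144 face [ 627.7 -182.8]
head x -104.2 -63.6 width 21.8 lat slope,at0 [-0.0039 -0.5762] lat mean -0.23 z 78.5 zslope -0.0028
tong x -77.2 -28.0 width 11.7 lat slope,at0 [-0.0067 -0.6942] lat mean -0.35 z 73.5 zslope -0.0152
plate [ 633.67 -181.93   13.6    90.99    8.31] 92.2
yaw 0.1451 face [ 627.7 -182.8]
head x -104.2 -63.8 width 21.9 lat slope,at0 [-0.0019 -0.1957] lat mean -0.03 z 78.4 zslope -0.0014
tong x -76.9 -28.5 width 11.7 lat slope,at0 [-0.0258 -1.4108] lat mean -0.09 z 73.4 zslope -0.0155
[[ 5.43246e+02 -1.95717e+02  5.68780e+01  2.15000e+00  1.50000e-01
  -2.14700e+00]
 [ 5.43126e+02 -1.95671e+02  5.67360e+01  2.15000e+00  1.50000e-01
  -2.14800e+00]
 [ 5.43024e+02 -1.95657e+02  5.66260e+01  2.15000e+00  1.50000e-01
  -2.14800e+00]
 [ 5.42953e+02 -1.95604e+02  5.65080e+01  2.14900e+00  1.50000e-01
  -2.14800e+00]]
s 1 dr [ 3.1368e+00 -7.0000e-04  1.3000e-03] shift_cm [ 0.059  0.045 -0.124] q6 1.065
s -1 dr [-0.0048 -0.0008 -0.0005] shift_cm [ 0.059 -0.045  0.124] q6 1.065
```

Emit:
{"op": "apply_moves", "data": {"increments": [{"gripper": 10,"delta_pos": [0.02,-0.01,0],"dr": [-0.005,0,0]},{"gripper": 10,"delta_pos": [0,0,-0.5],"dr": [0,0,0]},{"gripper": 10,"delta_pos": [0,0,-0.7],"dr": [0,0,0]},{"gripper": 10,"delta_pos": [0,0,-0.6],"dr": [0,0,0]},{"gripper": 10,"delta_pos": [0,0,-0.3],"dr": [0,0,0]}]}}

```text
t: 8.47
ee_pos: [565.2, -192.4, 56.1]
orientation: [2.147, 0.155, -2.144]
ft_force: [0.2, -0.1, -5.8]
width: 21.7
```

Emit:
{"op": "apply_moves", "data": {"increments": [{"gripper": 10,"delta_pos": [0,0,0],"dr": [0,0,0]},{"gripper": 10,"delta_pos": [0,0,0],"dr": [0,0,0]},{"gripper": 10,"delta_pos": [0,0,0],"dr": [0,0,0]},{"gripper": 10,"delta_pos": [0,0,0],"dr": [0,0,0]},{"gripper": 10,"delta_pos": [0,0,0],"dr": [0,0,0]}]}}

```text
t: 8.88
ee_pos: [563.2, -192.4, 55.9]
orientation: [2.146, 0.156, -2.147]
ft_force: [-0.7, 0.2, -4.9]
width: 21.8
```

Emit:
{"op": "apply_moves", "data": {"increments": [{"gripper": 10,"delta_pos": [0,0,0],"dr": [0,0,0]},{"gripper": 10,"delta_pos": [0,0,0],"dr": [0,0,0]},{"gripper": 10,"delta_pos": [0,0,0],"dr": [0,0,0]},{"gripper": 10,"delta_pos": [0,0,0],"dr": [0,0,0]},{"gripper": 10,"delta_pos": [0,0,0],"dr": [0,0,0]}]}}

```text
t: 9.3
ee_pos: [563.5, -192.4, 56.0]
orientation: [2.146, 0.156, -2.146]
ft_force: [-0.0, 0.3, -5.4]
width: 21.8
```

Run:
```python
from rel import *
E=[]
for i in range(3):
    o=ctrl.get_obs();E.append(np.r_[o['ee_pos'],o['orientation']]);d=grab('wrist');rel(d,56.)
E=np.array(E);print(E.round(3))
f=np.array([627.7,-182.8]);X=np.array([np.cos(.1445),np.sin(.1445)])
print('TCP in gauge',(E[:,:2]-f)@np.c_[X,[-X[1],X[0]]])
plan([541.8,-195.4,56.1],0.1446,cp=E[:,:3].mean(0),cr=E[:,3:].mean(0))
```

```text
plate [ 633.45 -181.87   13.02   90.67    8.31] 92.3
yaw 0.145 face [ 627.5 -182.7]
head x -83.4 -42.5 width 21.9 lat slope,at0 [ -0.1447 -10.5456] lat mean -0.87 z 77.8 zslope -0.0038
tong x -56.0 -7.5 width 11.7 lat slope,at0 [0.0218 0.5266] lat mean -0.14 z 72.8 zslope -0.0185
plate [ 633.49 -182.04   13.02   90.96    8.3 ] 92.2
yaw 0.1449 face [ 627.5 -182.9]
head x -83.1 -42.6 width 21.9 lat slope,at0 [-0.0002  0.1773] lat mean 0.19 z 77.8 zslope -0.0037
tong x -55.8 -7.0 width 11.7 lat slope,at0 [-0.0042  0.092 ] lat mean 0.22 z 72.8 zslope -0.0166
plate [ 633.46 -181.89   13.02   91.06    8.31] 92.2
yaw 0.1451 face [ 627.5 -182.8]
head x -83.1 -42.7 width 21.9 lat slope,at0 [-0.0013 -0.0279] lat mean 0.06 z 77.8 zslope -0.0029
tong x -56.3 -7.0 width 11.7 lat slope,at0 [0.0008 0.0737] lat mean 0.05 z 72.8 zslope -0.0171
[[ 5.63533e+02 -1.92421e+02  5.59570e+01  2.14600e+00  1.56000e-01
  -2.14600e+00]
 [ 5.63555e+02 -1.92443e+02  5.59560e+01  2.14600e+00  1.56000e-01
  -2.14600e+00]
 [ 5.63522e+02 -1.92408e+02  5.59220e+01  2.14600e+00  1.56000e-01
  -2.14600e+00]]
TCP in gauge [[-64.88417265  -0.28099322]
 [-64.86535765  -0.30577574]
 [-64.89211666  -0.2660605 ]]
s 1 dr [-3.1415e+00  0.0000e+00 -1.0000e-04] shift_cm [-0.016  0.019 -2.194] q6 1.077
s -1 dr [ 0.0001 -0.     -0.    ] shift_cm [-0.016 -0.019  2.194] q6 1.077
```

Emit:
{"op": "apply_moves", "data": {"increments": [{"gripper": 10,"delta_pos": [-0.02,0,-0.2],"dr": [0,0,0]},{"gripper": 10,"delta_pos": [0,0,-0.3],"dr": [0,0,0]},{"gripper": 10,"delta_pos": [0,0,-0.3],"dr": [0,0,0]},{"gripper": 10,"delta_pos": [0,0,-0.3],"dr": [0,0,0]},{"gripper": 10,"delta_pos": [0,0,-0.2],"dr": [0,0,0]}]}}

```text
t: 9.87
ee_pos: [577.1, -190.5, 56.2]
orientation: [2.147, 0.156, -2.146]
ft_force: [-0.3, 0.3, -5.5]
width: 22.0
```

Emit:
{"op": "apply_moves", "data": {"increments": [{"gripper": 10,"delta_pos": [0,0,-0.2],"dr": [0,0,0]},{"gripper": 10,"delta_pos": [0,0,-0.3],"dr": [0,0,0]},{"gripper": 10,"delta_pos": [0,0,-0.3],"dr": [0,0,0]},{"gripper": 10,"delta_pos": [0,0,-0.3],"dr": [0,0,0]},{"gripper": 10,"delta_pos": [0,0,-0.3],"dr": [0,0,0]}]}}

```text
t: 10.28
ee_pos: [590.6, -188.5, 56.1]
orientation: [2.146, 0.156, -2.146]
ft_force: [-0.2, 0.7, -4.8]
width: 21.9
```

```bash
cat > chk.py <<'E'
from rel import *
o=ctrl.get_obs();d=grab('wrist');rel(d,o['ee_pos'][2]);f=np.array([627.7,-182.8]);X=np.array([np.cos(.145),np.sin(.145)])
print(o['ee_pos'].round(2),'F gauge',(o['ft_force'][:2]@np.c_[X,[-X[1],X[0]]]).round(2),o['ft_force'][2].round(2),o['moment'].round(3),'TCPg',((o['ee_pos'][:2]-f)@np.c_[X,[-X[1],X[0]]]).round(2))
E
python3 chk.py
```

```text
plate [ 634.07 -181.82   13.05   90.9     8.26] 92.1
yaw 0.1442 face [ 628.1 -182.7]
head x -56.4 -16.1 width 21.9 lat slope,at0 [0.0004 0.0385] lat mean 0.02 z 78.0 zslope -0.0022
tong x -29.4 19.6 width 11.8 lat slope,at0 [-0.0056 -0.002 ] lat mean 0.06 z 72.9 zslope -0.0235
[ 590.6  -188.45   56.13] F gauge [-0.08  0.68] -4.78 [ 0.028  0.042 -0.03 ] TCPg [-37.53  -0.23]
```

Emit:
{"op": "apply_moves", "data": {"increments": [{"gripper": 10,"delta_pos": [0,0,-0.2],"dr": [0,0,0]},{"gripper": 10,"delta_pos": [0,0,-0.2],"dr": [0,0,0]},{"gripper": 10,"delta_pos": [0,0,-0.2],"dr": [0,0,0]},{"gripper": 10,"delta_pos": [0,0,-0.2],"dr": [0,0,0]},{"gripper": 10,"delta_pos": [0,0,-0.2],"dr": [0,0,0]}]}}

```text
t: 10.75
ee_pos: [600.3, -187.0, 56.1]
orientation: [2.146, 0.156, -2.146]
ft_force: [-0.4, -0.7, -5.4]
width: 21.8
```

```bash
python3 chk.py
```

```text
plate [ 634.24 -181.83   13.01   90.71    8.17] 92.1
yaw 0.1426 face [ 628.3 -182.7]
head x -47.0 -6.4 width 21.9 lat slope,at0 [0.0035 0.0992] lat mean -0.01 z 78.0 zslope -0.0033
tong x -19.8 29.3 width 11.5 lat slope,at0 [ 0.0215 -0.1492] lat mean 0.17 z 72.9 zslope -0.0454
[ 600.3  -187.05   56.13] F gauge [-0.54 -0.62] -5.36 [0.054 0.069 0.047] TCPg [-27.72  -0.25]
```

Emit:
{"op": "apply_moves", "data": {"increments": [{"gripper": 10,"delta_pos": [0,0,-0.1],"dr": [0,0,0]},{"gripper": 10,"delta_pos": [0,0,-0.1],"dr": [0,0,0]},{"gripper": 10,"delta_pos": [0,0,-0.1],"dr": [0,0,0]},{"gripper": 10,"delta_pos": [0,0,-0.1],"dr": [0,0,0]},{"gripper": 10,"delta_pos": [0,0,-0.1],"dr": [0,0,0]}]}}

```text
t: 11.22
ee_pos: [604.8, -186.3, 56.1]
orientation: [2.146, 0.156, -2.147]
ft_force: [-2.0, -0.4, -4.1]
width: 21.8
```

```bash
python3 chk.py
```

```text
plate [ 634.28 -181.81   13.22   90.73    8.1 ] 92.1
yaw 0.1413 face [ 628.3 -182.7]
head x -42.5 -6.2 width 21.9 lat slope,at0 [0.008  0.2444] lat mean 0.02 z 77.9 zslope 0.0036
tong x -14.9 33.4 width 11.5 lat slope,at0 [0.0023 0.149 ] lat mean 0.19 z 72.8 zslope -0.0367
[ 604.83 -186.32   56.07] F gauge [-2.06 -0.07] -4.14 [-0.044  0.361 -0.021] TCPg [-23.13  -0.18]
```

Emit:
{"op": "apply_moves", "data": {"increments": [{"gripper": 10,"delta_pos": [0,0,-0.05],"dr": [0,0,0]},{"gripper": 10,"delta_pos": [0,0,-0.05],"dr": [0,0,0]},{"gripper": 10,"delta_pos": [0,0,-0.05],"dr": [0,0,0]},{"gripper": 10,"delta_pos": [0,0,0],"dr": [0,0,0]},{"gripper": 10,"delta_pos": [0,0,0],"dr": [0,0,0]}]}}

```text
t: 11.68
ee_pos: [606.5, -186.1, 56.0]
orientation: [2.146, 0.156, -2.147]
ft_force: [-2.3, -1.0, -5.1]
width: 22.0
```

```bash
python3 chk.py|tail -1
```

```text
[ 606.46 -186.11   56.02] F gauge [-2.44 -0.61] -5.08 [-0.09   0.359  0.006] TCPg [-21.49  -0.2 ]
```

Emit:
{"op": "apply_moves", "data": {"increments": [{"gripper": 10,"delta_pos": [0,0,-0.03],"dr": [0,0,0]},{"gripper": 10,"delta_pos": [0,0,-0.03],"dr": [0,0,0]},{"gripper": 10,"delta_pos": [0,0,-0.04],"dr": [0,0,0]},{"gripper": 10,"delta_pos": [0,0,0],"dr": [0,0,0]},{"gripper": 10,"delta_pos": [0,0,0],"dr": [0,0,0]}]}}

```text
t: 12.15
ee_pos: [607.0, -186.0, 56.0]
orientation: [2.145, 0.156, -2.148]
ft_force: [-4.9, -0.8, -3.3]
width: 21.8
```

```bash
python3 chk.py|tail -1
```

```text
[ 607.03 -186.02   56.03] F gauge [-4.93 -0.05] -3.33 [-0.168  0.685 -0.014] TCPg [-20.92  -0.2 ]
```

Emit:
{"op": "apply_moves", "data": {"increments": [{"gripper": 10,"delta_pos": [0,0,-0.04],"dr": [0,0,0]},{"gripper": 10,"delta_pos": [0,0,-0.04],"dr": [0,0,0]},{"gripper": 10,"delta_pos": [0,0,0],"dr": [0,0,0]},{"gripper": 10,"delta_pos": [0,0,0],"dr": [0,0,0]},{"gripper": 10,"delta_pos": [0,0,0],"dr": [0,0,0]}]}}

```text
t: 12.62
ee_pos: [607.0, -186.0, 56.0]
orientation: [2.144, 0.156, -2.149]
ft_force: [-7.8, -1.9, -1.9]
width: 21.6
```

```bash
python3 chk.py|tail -1
```

```text
[ 607.05 -185.97   56.01] F gauge [-7.95 -0.76] -1.92 [-0.277  1.127  0.004] TCPg [-20.89  -0.15]
```

```bash
python3 - <<'E'
from rel import *
plan([607,-186,56],.145)
d=grab('wrist');s=grab('top')
a=cv2.resize(d['img'][100:240,180:320],(560,560),interpolation=2);save(a,'c4.png')
E
python3 chk.py
```

```text
s 1 dr [ 3.1414e+00  9.0000e-04 -3.9000e-03] shift_cm [ 0.004 -0.001 -0.006] q6 1.111
s -1 dr [-0.0002  0.0025  0.0006] shift_cm [0.004 0.001 0.006] q6 1.111
plate [ 634.27 -181.86   13.27   90.62    8.21] 92.1
yaw 0.1433 face [ 628.3 -182.7]
head x -40.3 -6.7 width 21.9 lat slope,at0 [0.0019 0.1969] lat mean 0.15 z 77.9 zslope 0.0017
tong x -12.9 35.3 width 11.5 lat slope,at0 [0.0012 0.2098] lat mean 0.23 z 72.8 zslope -0.0303
[ 607.02 -185.98   56.02] F gauge [-8.38 -0.87] -0.35 [-0.255  1.137 -0.036] TCPg [-20.92  -0.15]
```

View pics/c4.png

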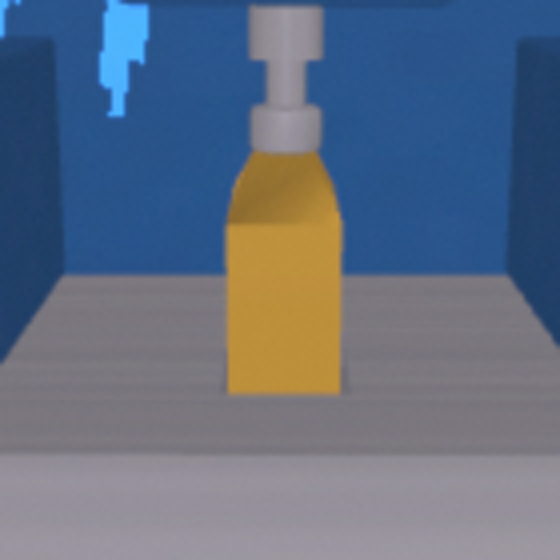

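The wrist crop shows the tongue through the window, with its tapered end at (285,155) touching the spindle and holding it back. I'll hold for one call to check that it stays put, then hand in.

Emit:
{"op": "apply_moves", "data": {"increments": [{"gripper": 10,"delta_pos": [0,0,-0.03],"dr": [0,0,0]},{"gripper": 10,"delta_pos": [0,0,0],"dr": [0,0,0]},{"gripper": 10,"delta_pos": [0,0,0],"dr": [0,0,0]},{"gripper": 10,"delta_pos": [0,0,0],"dr": [0,0,0]},{"gripper": 10,"delta_pos": [0,0,0],"dr": [0,0,0]}]}}

```text
t: 13.23
ee_pos: [607.0, -185.9, 56.0]
orientation: [2.143, 0.156, -2.15]
ft_force: [-9.0, -2.3, -0.1]
width: 21.8
```

```bash
python3 chk.py|tail -1; python3 -c "
from h import *
plan([607,-186,56],.145);print(ctrl.get_obs()['width'])"
```

```text
[ 607.   -185.95   55.97] F gauge [-9.23 -1.01] -0.09 [-0.298  1.289 -0.011] TCPg [-20.94  -0.12]
s 1 dr [ 3.1414e+00  1.2000e-03 -4.8000e-03] shift_cm [-0.    -0.003 -0.005] q6 1.111
s -1 dr [-0.0002  0.0031  0.0008] shift_cm [-0.     0.003  0.005] q6 1.111
21.408089879376902
```

Rigid stop reached: the TCP no longer moves while the push rises to 9 N, and the grip is firm. Handing in.

```bash
python3 -c "
from workcell import ctrl
print(ctrl.close_job())"
```

```text
the job is handed in; nothing more can be done
None
```

I gripped the smaller brass insert and slid its tongue straight through the window of the blue-based gauge until the shoulder stopped on the face. I handed the job in at about 13.3 s of the 34 s allowed, with the insert still gripped and pressed home.

**Shoulder on the face:** In the last two pushes the commanded pose went 1.1 mm further but the tool did not move. The push rose from 4.9 N to about 9 N, which fits a rigid stop. The tool stopped within about 0.7 mm of where I had predicted flush. The wrist view put the tongue tip about 35–36 mm behind the face, against 36 mm for flush.

**Spindle:** The force rose to about 2–2.5 N over the last few millimetres, as the spring should give. The last picture shows the tongue's end against the spindle tip. I had no direct reading of the spindle.

**Grip and fit:** The jaws measured 21.4–21.8 mm on the 22 mm head. The tongue was 0.1–0.2 mm off centre in the window.

**Small disagreements:**
- The tool had tilted about 0.003 rad under the push, which could leave roughly 0.1 mm of gap at one edge of the shoulder if the insert tilted with it.
- The upward force reading fell from about −5 N to about 0 N, so part of the insert's weight was resting on the gauge.
- The measured face position moved 0.6 mm between views, within the 2 mm calibration error.

The other insert, the ring gauge and the V-block were not approached. I did not take a final picture to confirm where they were.

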